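Pin and set the clamp screw of a stretcher-frame corner jig

TASK

Pick up the mallet and knock the corner jig's pin fully home with it, then set the mallet back down on the bench, off the jig. Next turn the jig's clamp screw clockwise until it seats, back it off a quarter turn, and finish while still holding the screw's wing in the fingers at that setting. Do not push the pin with the gripper, and leave the bottle, the jar and the roll of tape where they are.

Things in the scene. Friction and masses are not known exactly. Their poses are not given: they have to be found in the camera images.
- mallet_grip (a point): Point on the level wooden handle of a loose mallet (0.35 kg), on its centre line, 38 mm above the bench. The handle is a bar 16 mm wide (y, the grasp width), 24 mm high, that runs 110 mm from the head along this point's -x; z is up. The middle of the head lies at x = +48 mm, z = -8 mm from here; the flat striking face is the head's underside, 38 mm below this point.
- mallet_head (a point): Middle of the mallet's head, a black rubber block 50 mm (x, along the handle) by 44 mm (y) by 60 mm high (z). It stands on its striking face, 30 mm below this point. Axes as for mallet_grip.
- pin_top (a point): Centre of the top of the round steel head (22 mm across, 6 mm thick) of the sprung pin in the corner of the fixed jig (plywood board, two pine bars in an L, 38 mm high). z is up. Fully raised the top is 68 mm above the bench; driven home it is at 54 mm, the head sitting on a dark steel bush 32 mm across whose top is at 48 mm. The clamp screw stands 130 mm away.
- pin (a joint): How far the pin has been driven down, in m: 0 fully raised, 0.014 fully home (its stop). It takes 6 to 9 N, a firm tap or push, and its stiff fit holds it wherever it is left.
- screw_grip (a point): Grip point on the clamp screw's wing, on the screw's upright axis, 114 mm above the bench. The wing is a flat upright steel bar 46 mm long (this point's x), 12 mm thick (y, the grasp width), from 96 to 128 mm above the bench; z is up. It stands over a dark steel bridge, 78 by 26 mm, whose top is at 84 mm. The point turns with the screw.
- screw (a joint): How far the clamp screw is backed off from its seat, in rad: 0 seated (a hard stop), growing anticlockwise seen from above, up to 2.8; a quarter turn backed off is 1.571. Clockwise from above tightens. It turns stiffly (0.06 N m), stays where it is left, and does not noticeably rise or sink.
- varnish: Loose white bottle, 60 mm across, 150 mm tall, origin at its underside. Leave it alone.
- jar: Loose amber glass jar, 68 mm across, 85 mm tall, origin at its underside. Leave it alone.
- tape: Loose roll of tape lying flat, 84 mm across, 24 mm high, origin at its underside. Leave it alone.
Not all that is in view belongs to the job. Of the things like the part that bears mallet_grip, leave any that is yellow; of the rest the smaller one is meant.

How it is judged:
By the outcome, as a careful person would: the job done as asked, in the order asked, and still so for the second after the job is handed in, while the arm keeps its last pose, push and grip.
It also fails if it takes over 67 s, if anything falls off the work surface, if the arm or the gripper's body presses on something with over 40 N, if the wrist force passes 120 N, or if a joint passes its speed limit or range.

ROBOT

A 6-joint arm with a two-finger parallel gripper is mounted at the origin on the work surface. World frame = base frame: x ahead of the robot, y to its left, z up, the work surface at z = 0. Lengths are in mm, angles in degrees, forces in N, time in s.
With the tool pointing down it reaches from about 300 to 850 mm from the base axis. Payload 4.2 kg.
Tool frame: the origin (TCP) lies midway between the tips of the shut fingers; the grasp point (between the pads) lies 19 mm behind it (env.grip_depth is the distance from the TCP to the grasp point, in mm); z points along the fingers, y is the line along which they close (so a half turn about z gives the same grasp; the last joint's range is limited). The gripper opens to 91 mm and grips with 3 to 60 N. Pads are 32 mm wide; open, the fingers measure 118 mm over their backs; the gripper's body (76 mm by 178 mm) begins 60 mm behind the grasp point.
Start: joints at [-73.453, 18.312, 89.639, -0, 72.044, -1.146], TCP at [174.755, -547.817, 213.976] pointing down, gripper open.
Joint ranges: [-177.97, 177.97], [-48.28, 115.42], [12.27, 149.76], [-77.06, 257.06], [2.81, 150.46], [-146.56, 146.56]. Speed limits (degrees/s): [147.25, 147.25, 180, 180, 180, 180].

INTERFACE

Orientations are given as [roll, pitch, yaw] about the fixed x, y, z axes, in that order (R = Rz(yaw) Ry(pitch) Rx(roll)).
In Python, from workcell import env, eyes gives the robot as it stands.
- The arm moves only by the tool send_rows, never from a script. Its argument "motion" is a list of rows, each a list of 7 numbers: the shift along the world's x, y, z normalised to -1 to 1, where 1 is 0.5 m, then the turn, a rotation vector about the world's x, y, z normalised to -1 to 1, where 1 is 60 degrees, then the opening, from -1 (shut) to 1 (fully open). A call has 1 to 20 rows; each row is the pose to reach, as a shift and turn from the pose commanded when the call began; what a row does not reach only later rows make up. A row lasts 1/8 s, in which the tool goes at most 62.5 mm and 10.7 degrees, less where a joint would pass 70% of its speed; a pose out of reach is approached as far as the arm can. A call with a number of a shift or a turn outside -1 to 1 is refused whole. A call with a gripper value outside its range is refused whole. The fingers move at their own pace and stop on an object; "squeeze" is the grip in N (left out, the last holds). Time passes only in rows, so rows that repeat a pose let the fingers close. It gives the time, the measured TCP pose, the force, the opening and the grip force at its end, in the units of the state.
- env.state(): the state, without advancing time (a new reading comes with each control period).
- eyes.grab_frame(name): name is "scene" or "top" or "wrist"; returns a dict with "pixels" (420x560x3 uint8, red, green, blue), "depth" (420x560 float32, mm along the optical axis (not along the pixel's ray), 0 where there is no reading), "fx", "fy", "cx", "cy" (pixels), "distortion" ([k1, k2, p1, p2, k3] as OpenCV has them; the pictures are not rectified), "R" (3x3) and "t" (3): a world point X has camera coordinates R X + t; the wrist camera has in their place "T_tool_cam" (4x4, takes a point from camera to tool coordinates, whose origin is the TCP and whose axes are the flange's). Camera axes: x right, y down, z forward; pixel columns grow to the right and rows downward; lengths in mm; the calibration is good to about 2 mm. A picture is of the moment at which its call begins: read the wrist's pose just before it.
- env.job_done(): hands the job in; it is judged then, once.
The state is a dict: "time_s": time; "qpos": joint angles; "qvel": joint speeds; "effort": joint torques, N m; "ee_pos": TCP position; "ee_rot": TCP orientation; "force": force on the tool from outside, world axes, zero at the start; "torque": the same for the moment, N m; "gripper_width": finger opening in mm; "gripper_force": force on a finger pad.
Only numpy, scipy, OpenCV 4.12 (cv2) and the standard library are available. Lean on these libraries where they do the work, as an engineer would, in place of code of your own. Each camera call takes 0.05 s, during which the arm holds its last target. There are 200 camera calls.

## Working session

There is one attempt and no reset: what is moved stays moved. The work goes in short steps, Python scripts to look and compute and a tool call to move; the robot and the scene stay as the last step left them, time stands still between calls to the robot, and variables do not carry over. Pictures are saved under pics/ and viewed, at most 10 in all, crops included, and the job is handed in when it is done.

Besides the shell and the picture viewer there is one more tool, called after "Emit:" by a JSON object that holds its "fn" and its "kwargs". send_rows: Moves the arm, as the interface text tells. Its arguments: {"type":"object","properties":{"motion":{"type":"array"},"squeeze":{"type":"number"}},"required":["motion"]}

```bash
mkdir -p pics; ls; cat > h.py <<'E'
import numpy as np, cv2
from workcell import env, eyes
from scipy.spatial.transform import Rotation as Ro
def grab(n):
    s=env.state(); f=eyes.grab_frame(n)
    if n=="wrist":
        T=np.eye(4); T[:3,:3]=Ro.from_euler('xyz',s['ee_rot'],degrees=True).as_matrix(); T[:3,3]=s['ee_pos']
        W=T@np.array(f['T_tool_cam']); f['C']=W[:3,3]; f['Rwc']=W[:3,:3]
    else:
        R=np.array(f['R']); f['Rwc']=R.T; f['C']=-R.T@np.array(f['t']).ravel()
    f['K']=np.array([[f['fx'],0,f['cx']],[0,f['fy'],f['cy']],[0,0,1.]]); f['D']=np.array(f['distortion'],float)
    return f
def rays(f,px):
    p=cv2.undistortPoints(np.array(px,float).reshape(-1,1,2),f['K'],f['D']).reshape(-1,2)
    return np.c_[p,np.ones(len(p))]@f['Rwc'].T
def plane(f,px,z):
    d=rays(f,px); return f['C']+d*((z-f['C'][2])/d[:,2])[:,None]
def cloud(f):
    h,w=f['depth'].shape; u,v=np.meshgrid(np.arange(w),np.arange(h))
    d=rays(f,np.c_[u.ravel(),v.ravel()])
    return (f['C']+d*f['depth'].reshape(-1,1)).reshape(h,w,3)
def save(f,n): cv2.imwrite('pics/'+n,f['pixels'][:,:,::-1])
E
python3 - <<'E'
from h import *
a=grab('top');b=grab('scene');save(a,'top0.png');save(b,'scene0.png')
print(env.state()['ee_rot'],a['C'],b['C'],a['depth'].max(), env.grip_depth)
np.savez('t0.npz',**{k:v for k,v in a.items()});np.savez('s0.npz',**{k:v for k,v in b.items()})
E
```

```text
pics
[-1.79909362e+02 -2.50231956e-03  1.76939998e+01] [ 392.33287581    7.83327383 1665.01494357] [1312.0727689   677.66056703 1039.1379091 ] 2611.177 18.8
```

View pics/top0.png

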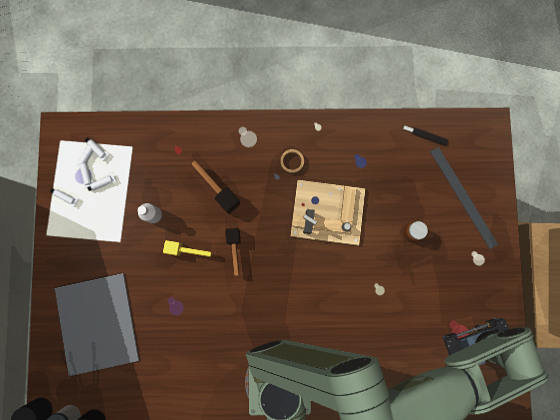

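View pics/scene0.png

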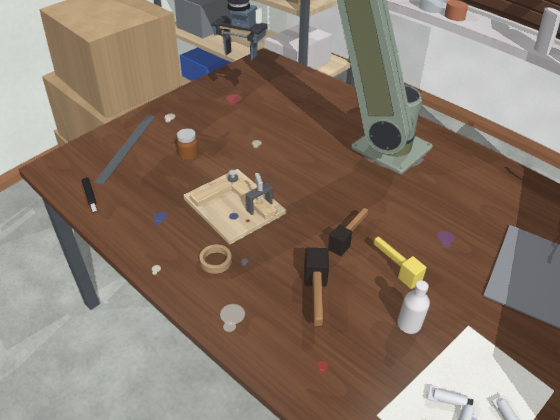

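Mallet candidates in the top view: a large black one with head at (228,201), a small black one at (233,237) and a yellow one at (172,248). I choose the small black one at (233,237). The jig is at (328,212), with the pin near (347,227) and the screw near (310,220). I'll measure these and check them in a crop.

```bash
python3 - <<'E'
from h import *
a=dict(np.load('t0.npz'))
P=cloud(a); px=a['pixels']; hsv=cv2.cvtColor(px,cv2.COLOR_RGB2HSV)
def loc(u,v): return P[v,u].round(0)
for n,(u,v) in dict(small=(233,235),hsmall=(236,262),big=(228,200),pin=(347,227),screw=(311,217),jar=(418,230),tape=(283,161),bottle=(148,212)).items(): print(n,loc(u,v))
black=(px.max(2)<50).astype(np.uint8)
n,l,st,c=cv2.connectedComponentsWithStats(black[180:290,190:270])
for i in range(1,n):
    if st[i,4]>30:
        q=P[180:290,190:270][l==i]; print(st[i],c[i]+[190,180],q.min(0).round(),q.max(0).round())
cv2.imwrite('pics/crop1.png',cv2.resize(px[170:290,190:380,::-1],None,fx=4,fy=4,interpolation=cv2.INTER_CUBIC))
E
```

```text
small [493. 150.  60.]
hsmall [403. 141.  51.]
big [609. 165.  81.]
pin [ 515. -233.   66.]
screw [ 548. -112.   84.]
jar [ 500. -465.   90.]
tape [755. -23.  12.]
bottle [568. 421. 119.]
[24  0 11  9 34] [219.97058824 183.88235294] [663. 186.  -7.] [692. 222.  60.]
[ 25   7  25  27 390] [227.38974359 199.88461538] [392.   8.  -8.] [ 666.  218. 1665.]
[ 36  48  15  22 220] [232.88636364 236.20454545] [447. 129. -10.] [517. 179.  68.]
```

View pics/crop1.png

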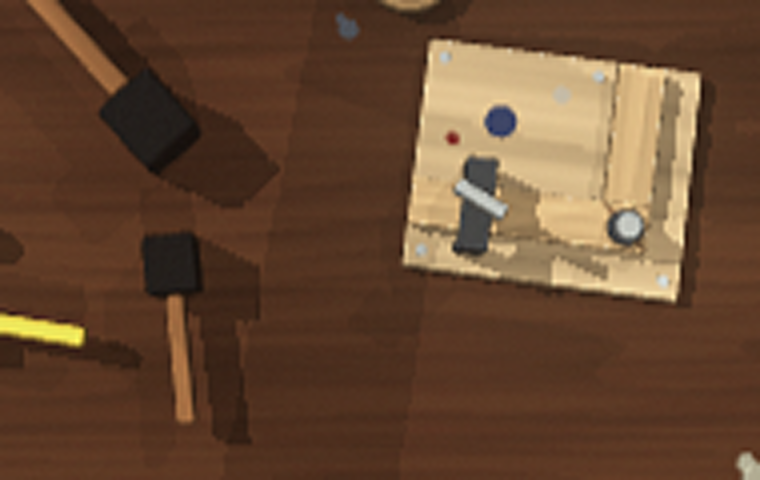

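The crop confirms it: the small black mallet has its head at crop (172,263) and its handle running to (185,420). The pin head is at crop (628,226) and the wing spans (456,183) to (505,213).

```bash
python3 - <<'E'
from h import *
a=dict(np.load('t0.npz'))
g=lambda *c:(np.array(c,float)+.5)/4-.5+[190,170]
W=lambda c,z: plane(a,[g(*c)],z)[0].round(1)
print('head',W((172,263),60),'h0',W((177,297),50),'h1',W((185,420),50))
hd=W((176,300),50)-W((185,420),50); print('mallet yaw',np.degrees(np.arctan2(hd[1],hd[0])))
print('pin',W((628,226),68)); w0,w1=W((456,183),128),W((505,213),128); d=w1-w0
print('screw',(w0+w1)/2,np.linalg.norm(d),np.degrees(np.arctan2(d[1],d[0])))
b0,b1=W((484,160),84),W((470,250),84);d=b1-b0;print('bridge',(b0+b1)/2,np.degrees(np.arctan2(d[1],d[0])))
# refine mallet by top-plane mask
px=a['pixels'];P=cloud(a)
hsv=cv2.cvtColor(px,cv2.COLOR_RGB2HSV)
sub=np.zeros(px.shape[:2],bool);sub[240:290,222:250]=1
m=sub&(P[...,2]>35)&(P[...,2]<60)
q=P[m][:,:2];vx,vy,x,y=cv2.fitLine(q.astype(np.float32),cv2.DIST_HUBER,0,.01,.01).ravel();print('handle fit',len(q),x,y,np.degrees(np.arctan2(vy,vx)),q.min(0),q.max(0))
s=env.state();print(s['ee_pos'],s['ee_rot'])
E
```

```text
head [491.9 151.1  60. ] h0 [463.8 147.9  50. ] h1 [361.  141.3  50. ]
mallet yaw 4.219561047436814
pin [ 517.6 -231.9   68. ]
screw [ 537.1  -104.15  128.  ] 46.30172782953136 -122.38577542260298
bridge [ 535.55 -104.4    84.  ] 170.00511238650503
handle fit 190 416.74557 145.71191 6.380669 [359.6286845  130.32315417] [476.99853902 173.83493746]
[ 174.62838652 -547.37532971  213.20802669] [-1.79909362e+02 -2.50231956e-03  1.76939998e+01]
```

Emit:
{"fn": "send_rows", "kwargs": {"motion": [[0.45, 0.9, 0, 0, 0, -0.212, 1], [0.45, 0.9, 0, 0, 0, -0.212, 1], [0.45, 0.9, 0, 0, 0, -0.212, 1], [0.45, 0.9, 0, 0, 0, -0.212, 1], [0.45, 0.9, 0, 0, 0, -0.212, 1], [0.45, 0.9, 0, 0, 0, -0.212, 1], [0.45, 0.9, 0, 0, 0, -0.212, 1], [0.45, 0.9, 0, 0, 0, -0.212, 1], [0.45, 0.9, 0, 0, 0, -0.212, 1], [0.45, 0.9, 0, 0, 0, -0.212, 1]]}}

```text
time_s: 1.35
ee_pos: [399.4, -97.8, 213.7]
ee_rot: [180.0, 0.1, 5.0]
force: [0.2, 0.0, -0.4]
gripper_width: 91.3
gripper_force: 0.0
```

Emit:
{"fn": "send_rows", "kwargs": {"motion": [[0.09, 0.49, -0.1, 0, 0, 0, 1], [0.09, 0.49, -0.1, 0, 0, 0, 1], [0.09, 0.49, -0.1, 0, 0, 0, 1], [0.09, 0.49, -0.1, 0, 0, 0, 1], [0.09, 0.49, -0.1, 0, 0, 0, 1], [0.09, 0.49, -0.1, 0, 0, 0, 1], [0.09, 0.49, -0.1, 0, 0, 0, 1]]}}

```text
time_s: 2.22
ee_pos: [444.8, 145.2, 164.2]
ee_rot: [180.0, -0.0, 4.8]
force: [0.4, -1.2, 1.1]
gripper_width: 91.3
gripper_force: 0.0
```

```bash
python3 - <<'E'
from h import *
s=env.state();print(s['time_s'],np.round(s['ee_pos'],1),np.round(s['ee_rot'],2),np.round(s['qpos'],1),s['force'],s['torque'])
f=grab('wrist');save(f,'w1.png');np.savez('w1.npz',**f);print(f['C'],f['Rwc'][:,2])
E
```

```text
2.225 [444.8 145.2 164.2] [ 1.7997e+02 -1.0000e-02  4.7900e+00] [ 16.7  11.  107.5  -0.   61.5 101.9] [ 0.42378875 -1.19321839  1.07020371] [-0.05867314  0.06424401 -0.00506556]
[512.2169891  151.57225935 334.93995371] [-0.23586709 -0.01998727 -0.97157976]
```

View pics/w1.png

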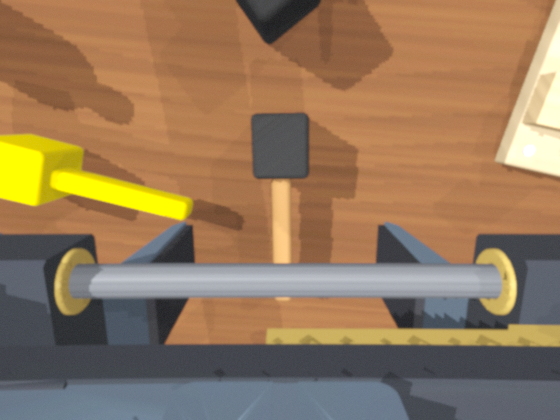

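The wrist view shows the mallet aligned with the gripper: head top from (252,114) to (308,178), handle down the middle at (282,180–250). The tip of the yellow handle is at (190,207).

```bash
python3 - <<'E'
from h import *
f=dict(np.load('w1.npz'))
for n,p,z in [('head',(280,146),60),('hL',(253,146),60),('hR',(308,146),60),('ha',(282,185),50),('hb',(282.5,258),50),('yel',(190,207),30),('yel50',(190,207),50),('hf',(280,115),60),('hn',(280,177),60)]: print(n,plane(f,[p],z)[0].round(1))
E
```

```text
head [492.9 153.7  60. ]
hL [491.1 174.   60. ]
hR [494.6 132.6  60. ]
ha [461.4 149.6  50. ]
hb [399.  144.1  50. ]
yel [431.7 227.9  30. ]
yel50 [437.  222.9  50. ]
hf [515.4 155.5  60. ]
hn [469.3 151.8  60. ]
```

Emit:
{"fn": "send_rows", "kwargs": {"motion": [[0, 0.003, -0.1, 0, 0, 0, 1], [0, 0.003, -0.2, 0, 0, 0, 0.3], [0, 0.003, -0.26, 0, 0, 0, 0], [0, 0.003, -0.29, 0, 0, 0, 0], [0, 0.003, -0.29, 0, 0, 0, 0], [0, 0.003, -0.29, 0, 0, 0, -1], [0, 0.003, -0.29, 0, 0, 0, -1], [0, 0.003, -0.29, 0, 0, 0, -1], [0, 0.003, -0.29, 0, 0, 0, -1], [0, 0.003, -0.29, 0, 0, 0, -1], [0, 0.003, -0.29, 0, 0, 0, -1]], "squeeze": 60}}

```text
time_s: 3.65
ee_pos: [444.9, 148.7, 19.4]
ee_rot: [180.0, -0.0, 5.0]
force: [-0.5, -1.4, 5.3]
gripper_width: 15.7
gripper_force: 60.0
```

Emit:
{"fn": "send_rows", "kwargs": {"motion": [[0, 0, 0.1, 0, 0, 0, -1], [0, 0, 0.2, 0, 0, 0, -1], [0, 0, 0.3, 0, 0, 0, -1], [0.01, -0.05, 0.33, 0, 0, 0, -1], [0.02, -0.15, 0.33, 0, 0, 0, -1], [0.03, -0.25, 0.33, 0, 0, 0, -1], [0.04, -0.35, 0.33, 0, 0, 0, -1], [0.05, -0.45, 0.33, 0, 0, 0, -1], [0.05, -0.55, 0.33, 0, 0, 0, -1], [0.05, -0.65, 0.33, 0, 0, 0, -1], [0.05, -0.73, 0.33, 0, 0, 0, -1], [0.05, -0.77, 0.33, 0, 0, 0, -1], [0.05, -0.77, 0.3, 0, 0, 0, -1], [0.05, -0.77, 0.24, 0, 0, 0, -1], [0.05, -0.77, 0.24, 0, 0, 0, -1], [0.05, -0.77, 0.24, 0, 0, 0, -1]]}}

```text
time_s: 5.65
ee_pos: [470.1, -235.5, 139.3]
ee_rot: [-180.0, -0.0, 5.0]
force: [0.6, 0.2, -2.7]
gripper_width: 15.5
gripper_force: 60.0
```

```bash
python3 - <<'E'
from h import *
s=env.state();print(s['time_s'],np.round(s['ee_pos'],1),np.round(s['ee_rot'],2),np.round(s['force'],1),np.round(s['torque'],2),s['gripper_width'])
f=grab('scene');np.savez('s1.npz',**f)
w=grab('wrist')
a=f['pixels'][130:270,160:320,::-1]
i=np.hstack([cv2.resize(a,(400,350),interpolation=cv2.INTER_CUBIC),cv2.resize(w['pixels'][:,:,::-1],(400,300)).__class__(shape=(0,)) if 0 else cv2.copyMakeBorder(cv2.resize(w['pixels'][:,:,::-1],(400,300)),0,50,0,0,cv2.BORDER_CONSTANT)])
cv2.imwrite('pics/s1.png',i)
E
```

```text
5.65 [ 470.1 -235.5  139.3] [-1.7999e+02 -2.0000e-02  5.0400e+00] [ 0.6  0.2 -2.7] [ 0.04  0.15 -0.04] 15.534246974174737
```

View pics/s1.png

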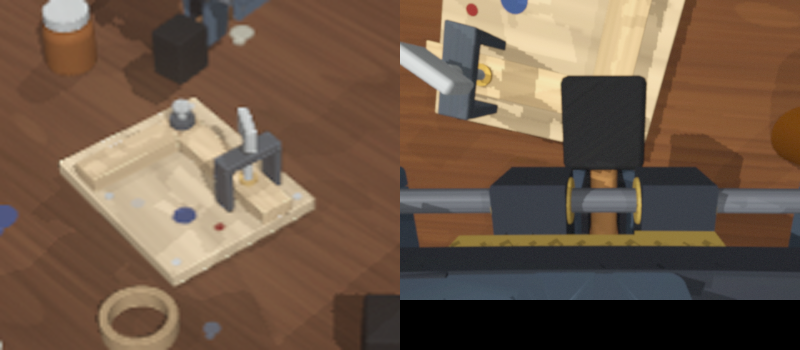

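The left crop shows the level mallet head at (180,48), with the pin head at (182,105) on its bush and the wing and bridge at (248,140). In the right crop (wrist view) the mallet is square in the grip. I'll cross-check the pin position from the scene view.

```bash
python3 - <<'E'
from h import *
f=dict(np.load('s1.npz'))
print(plane(f,[(232.5,171.5)],68),plane(f,[(232.5,171.5)],66), plane(f,[(259,174.5)],128))
E
```

```text
[[ 521.28977297 -231.88358692   68.        ]] [[ 519.66120305 -233.7567383    66.        ]] [[ 528.91845168 -112.86386035  128.        ]]
```

Emit:
{"fn": "send_rows", "kwargs": {"motion": [[0, 0, -0.04, 0, 0, 0, -1], [0, 0, -0.08, 0, 0, 0, -1], [0, 0, -0.096, 0, 0, 0, -1], [0, 0, -0.096, 0, 0, 0, -1]]}}

```text
time_s: 6.25
ee_pos: [470.0, -236.3, 91.2]
ee_rot: [180.0, -0.0, 5.0]
force: [-0.2, -0.0, -3.4]
gripper_width: 15.5
gripper_force: 60.0
```

Emit:
{"fn": "send_rows", "kwargs": {"motion": [[0.004, 0, -0.012, 0, 0, 0, -1], [0.004, 0, -0.022, 0, 0, 0, -1], [0.004, 0, -0.03, 0, 0, 0, -1], [0.004, 0, -0.036, 0, 0, 0, -1], [0.004, 0, -0.036, 0, 0, 0, -1]]}}

```text
time_s: 6.88
ee_pos: [472.9, -236.8, 73.3]
ee_rot: [179.9, -0.1, 5.0]
force: [2.7, -0.9, 1.9]
gripper_width: 15.6
gripper_force: 60.0
```

```bash
python3 - <<'E'
from h import *
s=env.state();print(s['time_s'],np.round(s['ee_pos'],1),np.round(s['ee_rot'],2),np.round(s['force'],1),np.round(s['torque'],2),s['gripper_width'])
E
```

```text
6.875 [ 472.9 -236.8   73.3] [ 1.7992e+02 -1.4000e-01  4.9600e+00] [ 2.7 -0.9  1.9] [-0.13 -0.56  0.03] 15.582752267194191
```

Emit:
{"fn": "send_rows", "kwargs": {"motion": [[0, 0, -0.004, 0, 0, 0, -1], [0, 0, -0.004, 0, 0, 0, -1]]}}

```text
time_s: 7.12
ee_pos: [472.8, -236.9, 73.0]
ee_rot: [179.9, -0.2, 5.0]
force: [-1.7, 0.5, 13.5]
gripper_width: 15.3
gripper_force: 60.0
```

Emit:
{"fn": "send_rows", "kwargs": {"motion": [[0, 0, -0.006, 0, 0, 0, -1], [0, 0, -0.006, 0, 0, 0, -1]]}}

```text
time_s: 7.38
ee_pos: [471.9, -237.0, 71.5]
ee_rot: [179.9, -0.1, 5.0]
force: [-7.2, 1.3, 25.9]
gripper_width: 15.7
gripper_force: 60.0
```

Emit:
{"fn": "send_rows", "kwargs": {"motion": [[0, 0, 0.05, 0, 0, 0, -1], [0, 0, 0.14, 0, 0, 0, -1], [0, 0, 0.22, 0, 0, 0, -1], [0, 0, 0.22, 0, 0, 0, -1], [0, 0, 0.22, 0, 0, 0, -1]]}}

```text
time_s: 8.0
ee_pos: [470.0, -235.5, 175.7]
ee_rot: [-179.9, 0.3, 5.0]
force: [0.1, -0.2, -3.8]
gripper_width: 15.8
gripper_force: 60.0
```

```bash
python3 - <<'E'
from h import *
s=env.state();print(s['time_s'],np.round(s['ee_pos'],1),np.round(s['ee_rot'],2),np.round(s['force'],1),np.round(s['torque'],2),s['gripper_width'])
f=grab('scene');np.savez('s2.npz',**f);g=dict(np.load('s1.npz'))
c=lambda q:cv2.resize(q['pixels'][90:210,180:300,::-1],(400,400),interpolation=cv2.INTER_CUBIC)
cv2.imwrite('pics/s2.png',np.hstack([c(g),c(f)]))
P0,P1=cloud(g),cloud(f)
# heights around pin head
for P in (P0,P1):
    m=(np.hypot(P[...,0]-519,P[...,1]+233)<9)&(P[...,2]<90)
    print(m.sum(),np.percentile(P[m][:,2],[50,80,95]).round(1))
E
```

```text
8.0 [ 470.  -235.5  175.7] [-179.85    0.26    4.98] [ 0.1 -0.2 -3.8] [0.03 0.17 0.03] 15.847263373736723
38 [54.6 66.  67.4]
22 [53.2 55.  56.8]
```

View pics/s2.png

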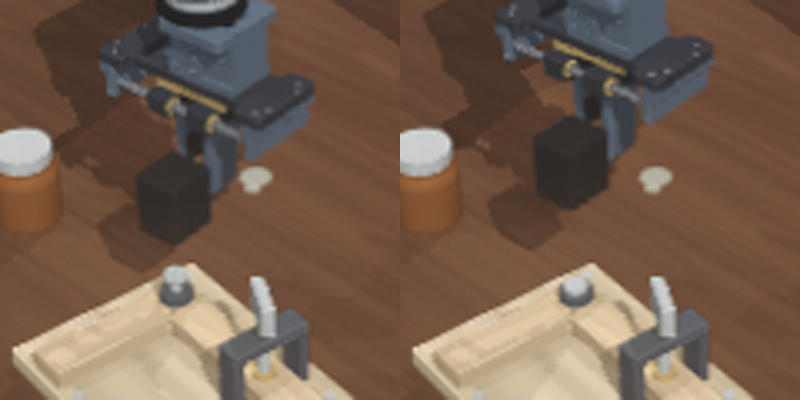

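The left panel (before) shows the pin head standing proud at (176,275). The right panel (after) shows it sitting on the bush at (575,288), and its measured height of about 55 mm means it is home. Next I set the mallet down on open bench.

Emit:
{"fn": "send_rows", "kwargs": {"motion": [[-0.02, 0.1, 0, 0, 0, 0, -1], [-0.04, 0.2, 0, 0, 0, 0, -1], [-0.06, 0.3, 0, 0, 0, 0, -1], [-0.08, 0.4, 0, 0, 0, 0, -1], [-0.1, 0.5, 0, 0, 0, 0, -1], [-0.1, 0.58, 0, 0, 0, 0, -1], [-0.1, 0.6, -0.1, 0, 0, 0, -1], [-0.1, 0.6, -0.2, 0, 0, 0, -1], [-0.1, 0.6, -0.27, 0, 0, 0, -1], [-0.1, 0.6, -0.3, 0, 0, 0, -1], [-0.1, 0.6, -0.312, 0, 0, 0, -1], [-0.1, 0.6, -0.312, 0, 0, 0, -1]]}}

```text
time_s: 9.55
ee_pos: [421.1, 63.6, 21.3]
ee_rot: [180.0, 0.1, 5.0]
force: [0.9, -0.3, -2.3]
gripper_width: 15.9
gripper_force: 60.0
```

```bash
python3 - <<'E'
from h import *
s=env.state();print(s['time_s'],np.round(s['ee_pos'],1),np.round(s['ee_rot'],2),np.round(s['force'],1),np.round(s['torque'],2),s['gripper_width'])
E
```

```text
9.55 [421.1  63.6  21.3] [1.7999e+02 1.2000e-01 4.9700e+00] [ 0.9 -0.3 -2.3] [0.03 0.18 0.01] 15.864728906678868
```

Emit:
{"fn": "send_rows", "kwargs": {"motion": [[0, 0, -0.003, 0, 0, 0, -1], [0, 0, -0.005, 0, 0, 0, -1], [0, 0, -0.005, 0, 0, 0, -1]]}}

```text
time_s: 9.93
ee_pos: [421.9, 63.7, 19.8]
ee_rot: [180.0, -0.0, 5.0]
force: [-0.8, -0.9, -2.9]
gripper_width: 15.8
gripper_force: 60.0
```

Emit:
{"fn": "send_rows", "kwargs": {"motion": [[0, 0, -0.004, 0, 0, 0, -1], [0, 0, -0.004, 0, 0, 0, -1]]}}

```text
time_s: 10.18
ee_pos: [422.1, 63.7, 18.4]
ee_rot: [180.0, -0.1, 5.0]
force: [-3.2, -0.9, 6.0]
gripper_width: 15.7
gripper_force: 60.0
```

Emit:
{"fn": "send_rows", "kwargs": {"motion": [[0, 0, 0.003, 0, 0, 0, 0.3], [0, 0, 0.003, 0, 0, 0, 0.3], [0, 0, 0.003, 0, 0, 0, 0.3], [0, 0, 0.06, 0, 0, 0, 0.3], [0, 0, 0.16, 0, 0, 0, 0.3], [0, 0, 0.28, 0, 0, 0, 0.3], [0.04, -0.06, 0.38, 0, 0, 0.15, 0.3], [0.1, -0.15, 0.38, 0, 0, 0.32, 0.3], [0.16, -0.24, 0.38, 0, 0, 0.49, 0.3], [0.22, -0.34, 0.38, 0, 0, 0.66, 0.3], [0.228, -0.342, 0.38, 0, 0, 0.83, 0.3], [0.228, -0.342, 0.38, 0, 0, 0.883, 0.3], [0.228, -0.342, 0.36, 0, 0, 0.883, 0.3], [0.228, -0.342, 0.36, 0, 0, 0.883, 0.3]]}}

```text
time_s: 11.92
ee_pos: [534.9, -107.0, 196.1]
ee_rot: [-179.9, 0.1, 57.9]
force: [-0.7, 0.3, -0.5]
gripper_width: 59.2
gripper_force: 0.0
```

```bash
python3 - <<'E'
from h import *
s=env.state();print(s['time_s'],np.round(s['ee_pos'],1),np.round(s['ee_rot'],2),np.round(s['qpos'],1),np.round(s['force'],1),np.round(s['torque'],2),s['gripper_width'])
f=grab('wrist');save(f,'w2.png');np.savez('w2.npz',**f);t=grab('top');np.savez('t2.npz',**t)
q=t['pixels'][150:290,190:380,::-1];cv2.imwrite('pics/w2t.png',np.hstack([cv2.resize(f['pixels'][:,:,::-1],(480,360)),cv2.resize(q,(320,360),interpolation=cv2.INTER_CUBIC)]))
E
```

```text
11.925 [ 534.9 -107.   196.1] [-1.7986e+02  5.0000e-02  5.7920e+01] [-12.5  16.4  95.   -0.   68.7  19.6] [-0.7  0.3 -0.5] [-0.01 -0.04 -0.05] 59.218564406969314
```

View pics/w2t.png

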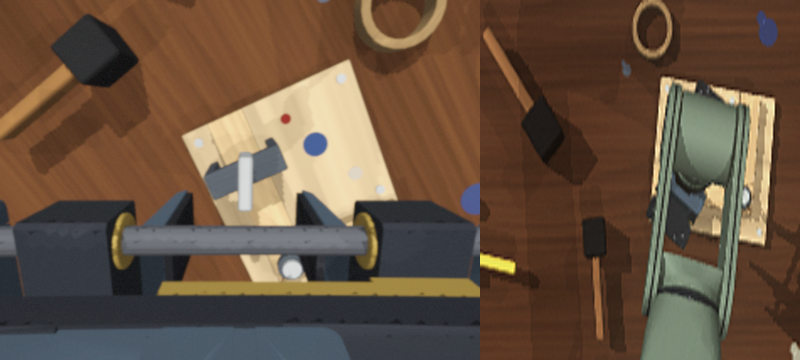

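The wrist view (left) shows the bright wing upright from (245,155) to (245,209) over the dark bridge, parallel to the finger faces. The top view (right) shows the mallet standing on the bench at (595,240), well clear of the jig.

```bash
python3 - <<'E'
from h import *
f=dict(np.load('w2.npz'));px=f['pixels'].astype(int);hsv=cv2.cvtColor(f['pixels'],cv2.COLOR_RGB2HSV)
m=((hsv[...,1]<45)&(hsv[...,2]>120)).astype(np.uint8);m[:170]=0;m[248:]=0;m[:,:265]=0;m[:,310:]=0
ys,xs=np.nonzero(m);print(len(xs),xs.min(),xs.max(),ys.min(),ys.max())
for y in range(ys.min(),ys.max(),8): r=xs[ys==y];print(y,r.min(),r.max())
P=cloud(f);q=P[m>0];q=q[(q[:,2]>121)&(q[:,2]<135)];print(len(q));r=cv2.minAreaRect(q[:,:2].astype(np.float32));print(r,np.median(q[:,2]))
E
```

```text
1232 267 305 175 246
175 305 305
183 279 294
191 276 295
199 277 295
207 277 294
215 276 294
223 272 294
231 278 294
239 277 294
1091
((537.5115356445312, -104.44871520996094), (46.107643127441406, 11.887890815734863), 57.71714401245117) 127.54392969463774
```

Emit:
{"fn": "send_rows", "kwargs": {"motion": [[0.005, 0.005, 0, 0, 0, 0, 0.3], [0.005, 0.005, -0.08, 0, 0, 0, 0.3], [0.005, 0.005, -0.16, 0, 0, 0, 0.3], [0.005, 0.005, -0.2, 0, 0, 0, 0.3], [0.005, 0.005, -0.2, 0, 0, 0, 0.3], [0.005, 0.005, -0.2, 0, 0, 0, -1], [0.005, 0.005, -0.2, 0, 0, 0, -1], [0.005, 0.005, -0.2, 0, 0, 0, -1], [0.005, 0.005, -0.2, 0, 0, 0, -1], [0.005, 0.005, -0.2, 0, 0, 0, -1], [0.005, 0.005, -0.2, 0, 0, 0, -1]], "squeeze": 40}}

```text
time_s: 13.4
ee_pos: [537.2, -104.2, 97.6]
ee_rot: [-179.9, 0.0, 57.9]
force: [-3.9, 2.7, 3.6]
gripper_width: 11.9
gripper_force: 40.0
```

```bash
cat > st.py <<'E'
from h import *
s=env.state();print(s['time_s'],np.round(s['ee_pos'],1),np.round(s['ee_rot'],2),np.round(s['qpos'],1)[5],np.round(s['force'],1),np.round(s['torque'],3),s['gripper_width'])
E
python3 st.py
```

```text
13.4 [ 537.2 -104.2   97.6] [-1.7986e+02  1.0000e-02  5.7940e+01] 19.8 [-3.9  2.7  3.6] [ 0.395  0.64  -0.011] 11.938291281630278
```

Emit:
{"fn": "send_rows", "kwargs": {"motion": [[0, 0, 0, 0, 0, -0.13, -1], [0, 0, 0, 0, 0, -0.26, -1], [0, 0, 0, 0, 0, -0.39, -1], [0, 0, 0, 0, 0, -0.5, -1], [0, 0, 0, 0, 0, -0.5, -1]]}}

```text
time_s: 14.02
ee_pos: [537.8, -104.9, 97.6]
ee_rot: [-180.0, 0.0, 28.0]
force: [-2.1, 1.0, 5.0]
gripper_width: 12.0
gripper_force: 40.0
```

```bash
python3 st.py
```

```text
14.025 [ 537.8 -104.9   97.6] [-1.7998e+02  5.0000e-02  2.8020e+01] 49.8 [-2.1  1.   5. ] [0.107 0.582 0.018] 11.958057179871037
```

Emit:
{"fn": "send_rows", "kwargs": {"motion": [[0, 0, 0, 0, 0, -0.12, -1], [0, 0, 0, 0, 0, -0.24, -1], [0, 0, 0, 0, 0, -0.33, -1], [0, 0, 0, 0, 0, -0.33, -1]]}}

```text
time_s: 14.52
ee_pos: [537.9, -105.4, 97.6]
ee_rot: [179.9, 0.0, 8.3]
force: [-3.7, -2.1, 4.3]
gripper_width: 11.9
gripper_force: 40.0
```

```bash
python3 st.py
```

```text
14.525 [ 537.9 -105.4   97.6] [1.7994e+02 4.0000e-02 8.3100e+00] 69.5 [-3.7 -2.1  4.3] [-0.258  0.656 -0.106] 11.934326924167038
```

Emit:
{"fn": "send_rows", "kwargs": {"motion": [[0, 0, 0, 0, 0, -0.12, -1], [0, 0, 0, 0, 0, -0.24, -1], [0, 0, 0, 0, 0, -0.33, -1], [0, 0, 0, 0, 0, -0.33, -1]]}}

```text
time_s: 15.02
ee_pos: [538.0, -105.9, 97.6]
ee_rot: [179.8, 0.0, -11.2]
force: [-3.6, -3.3, 3.9]
gripper_width: 13.0
gripper_force: 41.5
```

```bash
python3 st.py
```

```text
15.025 [ 538.  -105.9   97.6] [ 1.7983e+02  1.0000e-02 -1.1190e+01] 89.1 [-3.6 -3.3  3.9] [-0.62   0.677  1.455] 12.950801483629824
```

Emit:
{"fn": "send_rows", "kwargs": {"motion": [[0, 0, 0, 0, 0, 0.02, -1], [0, 0, 0, 0, 0, 0.02, -1]]}}

```text
time_s: 15.28
ee_pos: [537.9, -105.8, 97.6]
ee_rot: [179.8, 0.0, -10.0]
force: [-3.7, -3.8, 4.8]
gripper_width: 12.4
gripper_force: 40.6
```

```bash
python3 st.py
```

```text
15.275 [ 537.9 -105.8   97.6] [ 1.7984e+02  1.0000e-02 -1.0040e+01] 87.9 [-3.7 -3.8  4.8] [-0.639  0.733  1.274] 12.406162450862062
```

Emit:
{"fn": "send_rows", "kwargs": {"motion": [[0, 0, 0, 0, 0, 0.015, -1], [0, 0, 0, 0, 0, 0.015, -1]]}}

```text
time_s: 15.52
ee_pos: [538.0, -105.8, 97.6]
ee_rot: [179.9, 0.0, -9.2]
force: [-3.8, -3.5, 4.3]
gripper_width: 12.0
gripper_force: 40.2
```

```bash
python3 st.py
```

```text
15.525 [ 538.  -105.8   97.6] [ 1.7985e+02  2.0000e-02 -9.1900e+00] 87.0 [-3.8 -3.5  4.3] [-0.719  0.713  1.064] 12.031748131417343
```

Emit:
{"fn": "send_rows", "kwargs": {"motion": [[0, 0, 0, 0, 0, 0.03, -1], [0, 0, 0, 0, 0, 0.03, -1]]}}

```text
time_s: 15.78
ee_pos: [537.9, -105.8, 97.6]
ee_rot: [179.9, 0.0, -7.6]
force: [-4.2, -4.7, 4.5]
gripper_width: 11.4
gripper_force: 40.0
```

```bash
python3 st.py
```

```text
15.775 [ 537.9 -105.8   97.6] [ 1.7991e+02  2.0000e-02 -7.6000e+00] 85.4 [-4.2 -4.7  4.5] [-0.777  0.737  0.114] 11.357308398225337
```

Emit:
{"fn": "send_rows", "kwargs": {"motion": [[0, 0, 0, 0, 0, 0.03, -1], [0, 0, 0, 0, 0, 0.03, -1]]}}

```text
time_s: 16.02
ee_pos: [538.0, -105.8, 97.6]
ee_rot: [179.9, 0.0, -5.8]
force: [-3.0, -4.1, 5.2]
gripper_width: 11.9
gripper_force: 40.0
```

```bash
python3 st.py
```

```text
16.025 [ 538.  -105.8   97.6] [ 1.7992e+02  2.0000e-02 -5.8100e+00] 83.6 [-3.  -4.1  5.2] [-0.681  0.709  0.016] 11.915228720258735
```

The stop showed up as a torque of 1.4 N·m. Easing back, the torque fell to zero with the pads flat at a yaw of about -7.5°, so that is the seat. The quarter-turn setting is therefore a yaw of about 82.5°.

Emit:
{"fn": "send_rows", "kwargs": {"motion": [[0, 0, 0, 0, 0, 0.13, -1], [0, 0, 0, 0, 0, 0.26, -1], [0, 0, 0, 0, 0, 0.39, -1], [0, 0, 0, 0, 0, 0.52, -1], [0, 0, 0, 0, 0, 0.65, -1], [0, 0, 0, 0, 0, 0.75, -1], [0, 0, 0, 0, 0, 0.75, -1]]}}

```text
time_s: 16.9
ee_pos: [537.6, -104.6, 97.6]
ee_rot: [-179.9, 0.0, 39.2]
force: [-3.0, -0.1, 5.0]
gripper_width: 11.6
gripper_force: 40.0
```

Emit:
{"fn": "send_rows", "kwargs": {"motion": [[0, 0, 0, 0, 0, 0.13, -1], [0, 0, 0, 0, 0, 0.26, -1], [0, 0, 0, 0, 0, 0.39, -1], [0, 0, 0, 0, 0, 0.52, -1], [0, 0, 0, 0, 0, 0.65, -1], [0, 0, 0, 0, 0, 0.725, -1], [0, 0, 0, 0, 0, 0.725, -1], [0, 0, 0, 0, 0, 0.725, -1]]}}

```text
time_s: 17.9
ee_pos: [536.6, -104.0, 97.6]
ee_rot: [-179.8, -0.1, 82.6]
force: [-6.1, 1.4, 7.6]
gripper_width: 11.8
gripper_force: 40.0
```

```bash
python3 st.py; python3 - <<'E'
from h import *
f=grab('wrist');t=grab('scene')
q=t['pixels'][100:270,160:360,::-1];cv2.imwrite('pics/w3.png',np.hstack([cv2.resize(f['pixels'][:,:,::-1],(400,300)),cv2.resize(q,(400,300),interpolation=cv2.INTER_CUBIC)]))
E
```

```text
17.9 [ 536.6 -104.    97.6] [-1.7979e+02 -8.0000e-02  8.2640e+01] -4.9 [-6.1  1.4  7.6] [0.007 1.122 0.065] 11.768457477225242
```

View pics/w3.png

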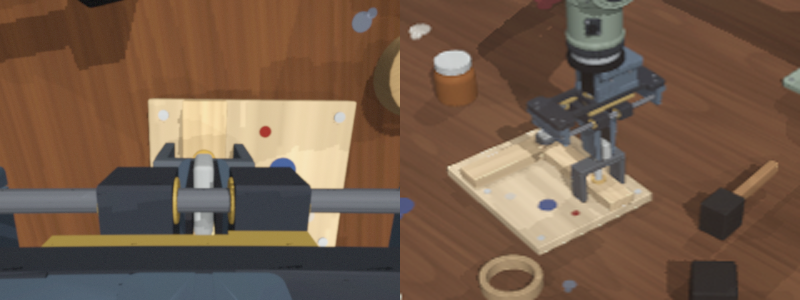

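The left view shows the wing held flat between the pads at (203,190), square across the bridge. The right view shows the jig, jar, tape and the mallet, now on the bench at (725,210), all in place. I'm handing in.

```bash
python3 -c "
from workcell import env
print(env.job_done())"
```

```text
the job is handed in; nothing more can be done
None
```

I handed the job in at about 18 s: the pin is driven home with the small black mallet, the mallet is back on the bench off the jig, and the gripper still holds the screw's wing a quarter turn off its seat, judged from a seat angle read by torque to about 1°.

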